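# Slide the loaded serving board through the gap in the counter rail

### The arm

A 6-joint arm with a two-finger parallel gripper is mounted at the origin on the work surface. World frame = base frame: x ahead of the robot, y to its left, z up, the work surface at z = 0. Lengths are in m, angles in degrees, forces in N, time in s.
With the tool pointing down it reaches from about 0.4 to 0.825 m from the base axis. Payload 7 kg.
Tool frame: the origin (TCP) lies midway between the tips of the shut fingers; the grasp point (between the pads) lies 19 mm behind it; x points along the fingers, z is the direction in which the jaws open and shut, and the axes are right-handed (so a half turn about x gives the same grasp; the last joint's range is limited). The gripper opens to 88 mm and grips with 3 to 60 N. Pads are 19 mm wide; open, the fingers measure 130 mm over their backs; the gripper's body (78 mm by 193 mm) begins 47 mm behind the grasp point.
Start: joints at [82.397, 20.546, 0.682, 0, -70.136, -16.507], TCP at [0.276, 0.616, 0.195] pointing down, gripper open.
Joint ranges: [-176.03, 176.03], [-82.01, 121.73], [-58.28, 71.71], [-173.87, 95.51], [-174.79, -0.11], [-173.66, 173.66]. Speed limits (degrees/s): [136.94, 136.94, 172.46, 180, 180, 180].

### API

Orientations are given as [roll, pitch, yaw] about the fixed x, y, z axes, in that order (R = Rz(yaw) Ry(pitch) Rx(roll)).
In Python, from plant import get_state, capture, close_job gives the robot as it stands.
- The arm moves only by the tool play_rows, never from a script. Its argument "series" is one flat list of numbers, 4 for each row, row after row: the shift along the tool's x, y, z in m, then the turn about the tool's x in rad. In form: [tx, ty, tz, spin, tx, ty, tz, spin, ...]. A call has exactly 5 rows; each row shifts and turns the commanded pose from where the row before left it, along the tool's axes as they then stand; what a row does not reach is not made up. A row lasts 1/12 s, in which the tool goes at most 41.7 mm and 7.16 degrees, less where a joint would pass 70% of its speed; a pose out of reach is approached as far as the arm can. A call is refused whole if a number of a shift passes 0.0417 or a number of a turn 0.125, either way. A call with a gripper value outside its range is refused whole. "jaw" is the opening in per cent of the stroke, from 0 (shut) to 100 (fully open), set as the call begins (left out, the last holds). The fingers move at their own pace and stop on an object; "squeeze" is the grip in N (left out, the last holds). Time passes only in rows, so rows that do not move let the fingers close, or fill a call up. It gives the time, the measured TCP pose, the force and the opening at its end, in the units of the state.
- get_state(): the state, without advancing time (a new reading comes with each control period).
- capture(name): name is "side" or "top" or "wrist"; returns a dict with "img" (400x640x3 uint8, blue, green, red), "K" (3x3 intrinsics, pixels), "world_from_camera" (4x4, takes a point from camera to world coordinates). Camera axes: x right, y down, z forward; pixel columns grow to the right and rows downward; lengths in m; the calibration is good to about 2 mm. A picture is of the moment at which its call begins. There is no depth.
- close_job(): hands the job in, once; it reports no verdict.
The state is a dict: "time_s": time; "joints": joint angles; "qd": joint speeds; "joint_torque": joint torques, N m; "tcp_pos": TCP position; "eef_rot": TCP orientation; "contact_force": force on the tool from outside, world axes, zero at the start; "moment": the same for the moment, N m; "gripper_width": finger opening in m.
Only numpy, scipy, OpenCV 4.12 (cv2) and the standard library are available. Lean on these libraries where they do the work, as an engineer would, in place of code of your own. Each camera call takes 0.05 s, during which the arm holds its last target.

### The job

Push the dark wooden serving board, with the blue bowl riding on it, along the counter and through the narrow gap between the two posts of the low white rail, from the kitchen side to the dining side (the robot's left), until the whole board is clear of the rail and lies roughly square behind the gap, within a hand's breadth of it. Only push the board: do not lift or tip it, do not touch the bowl and keep it standing on the board, and leave everything else where it stands.

Things in the scene. Friction and masses are not known exactly. Their poses are not given: they have to be found in the camera images.
- board: Dark walnut board lying flat and loose, about 0.3 kg: 120 mm wide along its x, 170 mm long along its y, 22 mm thick, vertical sides, corners rounded to 18 mm radius in plan. Origin: centre of its underside, z up. Starts on the robot's right, its +y end (black hanging hole on top, 74 mm from the centre) within about 0.6 rad of the way through the gap. Slides with a few newtons; too wide to grip.
- corner_near (a point): Point on the board where its trailing end and its robot-side edge would meet if the corner were square: 60 mm to the board's -x, 85 mm to its -y, 11 mm above its underside.
- corner_far (a point): The same point at the other trailing corner: 60 mm to the board's +x, 85 mm to its -y, 11 mm above its underside.
- bowl: Blue melamine bowl, 90 mm across the rim, 36 mm high (its rim stands 58 mm above the counter), about 90 g, standing loose on the board near its middle. Origin at the centre of its underside.
- gallery: Low rail fixed to the counter, white, 34 mm high, 18 mm thick, running along its x either side of a gap (0.29 m to -x, 0.31 m to +x). The gap lies between two round wooden posts, 24 mm thick and 42 mm high, axes at x = -75 and +75 mm: 126 mm clear, 3 mm a side for the board; open above. Origin: on the counter, midway between these posts. Its y points through the gap to the dining side.
- jar: Glass jar with a birch lid and knob, 92 mm across, 155 mm high, standing loose on the counter. Origin at the centre of its underside. To be left alone.
- cup_lid: Green silicone cup lid, 100 mm disc, 12 mm thick with a small knob to 28 mm height, lying loose. Origin at the centre of its underside. To be left alone.
- tumbler: Clear tumbler, 68 mm across, 88 mm high, standing loose on the dining side. Origin at the centre of its underside. To be left alone.
- mug: White mug, 76 mm across and 85 mm high, with a handle at its own +y. Origin at the centre of its underside. To be left alone.
- shaker: Glass salt shaker with a steel cap, 42 mm across, 71 mm high, standing loose on the dining side. Origin at the centre of its underside. To be left alone.

How it is judged:
By the outcome, as a careful person would: the job done as asked, in the order asked, and still so for the second after the job is handed in, with the robot touching nothing.
It also fails if it takes over 66 s, if anything falls off the work surface, if the arm or the gripper's body presses on something with over 40 N, if the wrist force passes 120 N, or if a joint passes its speed limit or range.

## Working session

There is one attempt and no reset: what is moved stays moved. The work goes in short steps, Python scripts to look and compute and a tool call to move; the robot and the scene stay as the last step left them, time stands still between calls to the robot, and variables do not carry over. Pictures are saved under pics/ and viewed, and the job is handed in when it is done.

Besides the shell and the picture viewer there is one more tool, called after ">>>" as name(argument=value, ...) on one line, values as JSON. play_rows: Moves the arm, as the interface text tells. Its arguments: {"type":"object","properties":{"series":{"type":"array","items":{"type":"number"}},"jaw":{"type":"number"},"squeeze":{"type":"number"}},"required":["series"]}

```bash
ls; mkdir -p pics
python3 - <<'E'
from plant import get_state, capture
import cv2,numpy as np
for n in ["side","top"]:
    c=capture(n); cv2.imwrite(f"pics/{n}0.png",c["img"]); print(n,c["K"].tolist(),np.round(c["world_from_camera"],4).tolist())
print(get_state())
E
```

```text
pics
side [[375.4556738364238, 0.0, 316.5189111610776], [0.0, 375.4556738364238, 197.24124843780555], [0.0, 0.0, 1.0]] [[-0.903, -0.3147, 0.2924, 0.2788], [-0.4295, 0.6787, -0.5957, 0.5795], [-0.011, -0.6635, -0.7481, 0.8159], [0.0, 0.0, 0.0, 1.0]]
top [[404.6796003728163, 0.0, 322.8255590060472], [0.0, 404.6796003728163, 200.03985053180287], [0.0, 0.0, 1.0]] [[-0.0196, -0.9981, 0.0587, 0.5254], [-0.9998, 0.0194, -0.0045, -0.0256], [0.0033, -0.0587, -0.9983, 1.3724], [0.0, 0.0, 0.0, 1.0]]
{'time_s': 0.1, 'joints': array([ 8.23975137e+01,  2.05853804e+01,  6.38809885e-01, -1.69187188e-02,
       -7.01359666e+01, -1.65080398e+01]), 'qd': array([-0.00809384, -0.04338358,  0.16701726,  0.10375957,  0.01243542,
        0.05667369]), 'joint_torque': array([-2.82396271e-03, -5.84164345e+01,  2.93754101e+01,  7.01557025e+00,
        1.02269652e-02, -5.85228872e-05]), 'tcp_pos': array([0.27556005, 0.61566005, 0.19463938]), 'eef_rot': array([   5.60168683,   89.91594383, -108.51459947]), 'contact_force': array([-0.51492817, -0.32956713, -0.236701  ]), 'moment': array([ 0.03143697, -0.01616601,  0.01050523]), 'gripper_width': 0.08760787620732052}
```

View pics/top0.png

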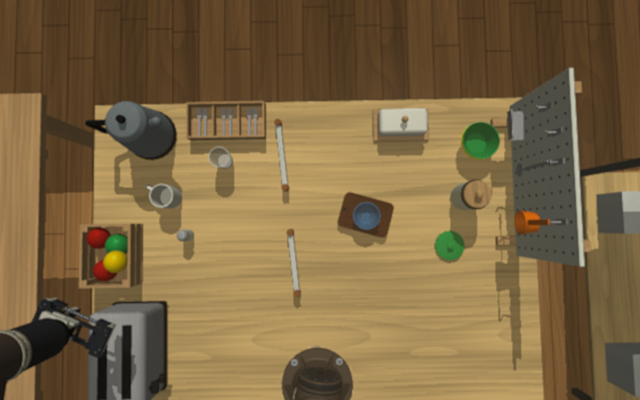

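View pics/side0.png

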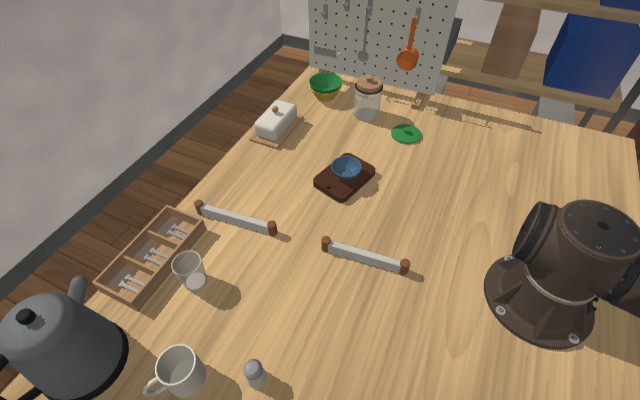

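Run:
```python
import cv2,numpy as np
a=cv2.imread("pics/top0.png")[110:310,260:420]; cv2.imwrite("pics/top0c.png",cv2.resize(a,None,fx=3,fy=3,interpolation=cv2.INTER_CUBIC)[:600])
b=cv2.imread("pics/side0.png")[140:290,180:430]; cv2.imwrite("pics/side0c.png",cv2.resize(b,None,fx=3,fy=3,interpolation=cv2.INTER_CUBIC))
```

```text
(no output)
```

View pics/top0c.png

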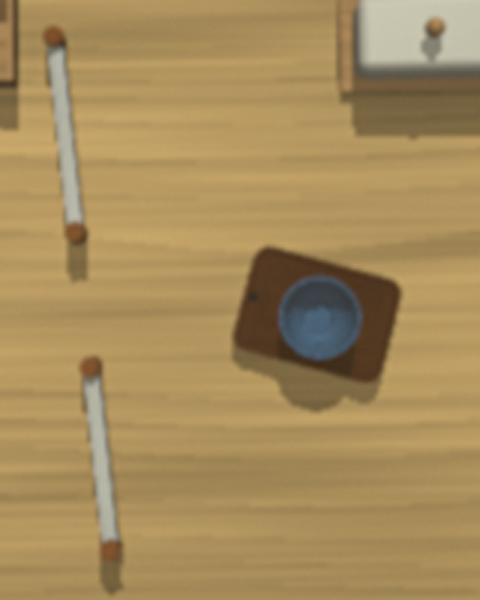

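View pics/side0c.png

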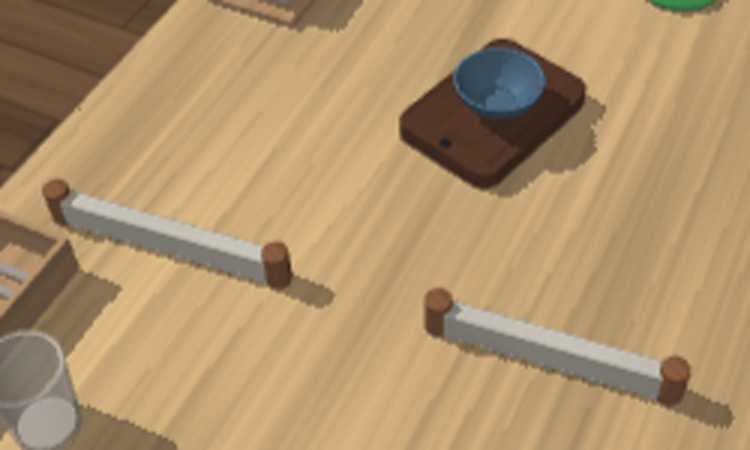

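```bash
cat > h.py <<'E'
import cv2,numpy as np
from plant import get_state, capture
def ray(c,uv,z):
    uv=np.atleast_2d(np.asarray(uv,float)); T=np.array(c["world_from_camera"]);K=np.array(c["K"])
    d=np.c_[uv,np.ones(len(uv))]@np.linalg.inv(K).T@T[:3,:3].T
    s=(z-T[2,3])/d[:,2]; return (T[:3,3]+d*s[:,None])[:,:2]
def comps(m,lo=1):
    n,l,s,c=cv2.connectedComponentsWithStats(m.astype(np.uint8)); return [(s[i],c[i],l==i) for i in range(1,n) if s[i][4]>=lo]
E
python3 - <<'E'
from h import *
for n in ["top"]:
    c=capture(n); im=c["img"]; f=im.astype(int)
    for u,v in [(280,119),(285,187),(290,232),(297,294),(350,210),(385,212),(366,216),(300,232),(287,200),(362,242),(370,236)]: print(u,v,im[v-1:v+2,u-1:u+2].reshape(-1,3).mean(0).round(), cv2.cvtColor(im[v:v+1,u:u+1],cv2.COLOR_BGR2HSV)[0,0])
E
```

```text
280 119 [ 74. 119. 152.] [ 18 130 153]
285 187 [ 45.  82. 125.] [ 14 161 128]
290 232 [ 45.  82. 126.] [ 14 161 127]
297 294 [ 45.  81. 123.] [ 14 162 124]
350 210 [33. 56. 82.] [ 13 151  83]
385 212 [33. 55. 81.] [ 14 147  80]
366 216 [118.  99.  75.] [103  92 119]
300 232 [ 97. 153. 183.] [ 20 121 184]
287 200 [ 68. 107. 128.] [ 20 117 126]
362 242 [ 66. 104. 124.] [ 19 119 126]
370 236 [ 65. 101. 122.] [ 19 119 124]
```

```bash
cat >> h.py <<'E'
S=4
def up(im): return cv2.resize(im,None,fx=S,fy=S,interpolation=cv2.INTER_CUBIC)
def dn(p): return (np.asarray(p,float)+.5)/S-.5
def gap(c):
    im=up(c["img"]); h=cv2.cvtColor(im,cv2.COLOR_BGR2HSV).astype(int)
    m=(h[...,0]<=17)&(h[...,1]>140)&(h[...,2]>95)&(h[...,2]<160)
    return m
def rectsub(c,z=.022,exclude=None,roi=None):
    im=up(c["img"]); h=cv2.cvtColor(im,cv2.COLOR_BGR2HSV).astype(int)
    m=((h[...,2]<103)&(h[...,0]<18))|((h[...,0]>85)&(h[...,0]<125)&(h[...,1]>60))
    if roi: 
        k=np.zeros_like(m);k[roi[1]*S:roi[3]*S,roi[0]*S:roi[2]*S]=1;m&=k
    m=cv2.morphologyEx(m.astype(np.uint8),cv2.MORPH_OPEN,np.ones((9,9)))
    m=cv2.morphologyEx(m,cv2.MORPH_CLOSE,np.ones((9,9)))
    cs,_=cv2.findContours(m,cv2.RETR_EXTERNAL,cv2.CHAIN_APPROX_NONE)
    k=max(cs,key=cv2.contourArea)[:,0]
    P=ray(c,dn(k),z)
    # robust: hull, min area rect
    (x,y),(w,hh),a=cv2.minAreaRect((P*1000).astype(np.float32))
    return np.array([x,y])/1000,(w,hh),a,P,k
E
python3 - <<'E'
from h import *
c=capture("top"); 
m=gap(c); k=np.zeros_like(m); k[110*S:305*S,265*S:310*S]=1
g=comps(m&k,40); ps=[]
for s,ce,_ in g: p=ray(c,dn(ce),.042)[0]; ps.append(p); print(s,dn(ce),p)
b=rectsub(c,roi=(320,180,410,250)); print(b[:3])
im=c["img"]; h=cv2.cvtColor(up(im),cv2.COLOR_BGR2HSV)
mb=(h[...,0]>85)&(h[...,0]<125)&(h[...,1]>60); k=np.zeros_like(mb);k[180*S:250*S,320*S:410*S]=1
for s,ce,_ in comps(mb&k,500): print("bowl",s,dn(ce),ray(c,dn(ce),.05))
c2=im.copy()
E
```

```text
[1098  475   28   24  486] [277.24742798 121.39866255] [0.86883704 0.11504118]
[1127  740   28   24  456] [284.56524123 187.28015351] [0.64820952 0.09377419]
[1147  917   27   23  493] [289.67875254 231.67925963] [0.50186981 0.07907343]
[1174 1164   27   25  542] [296.41651292 293.50184502] [0.30121184 0.06015534]
(array([ 0.55332593, -0.17273938]), (167.01675415039062, 118.3123550415039), 73.8685302734375)
bowl [1414  846  106   72 5627] [365.92884752 219.59350009] [[ 0.53646755 -0.1710007 ]]
```

Run:
```python
from h import *
from scipy.spatial.transform import Rotation as Ro
s=get_state(); R=Ro.from_euler('xyz',s["eef_rot"],degrees=True).as_matrix(); print(R.round(3)); 
z=R[:,2]; y=R[:,1]; print(np.degrees(np.arctan2(z[1],z[0])),np.degrees(np.arctan2(y[1],y[0])))
c=capture("top")
for n,p in dict(jar=(476,194),lid=(450,246),tumbler=(220,157),mug=(162,195),shaker=(185,236)).items(): print(n,ray(c,[p],.03))
```

```text
[[-0.     0.913 -0.409]
 [-0.001 -0.409 -0.913]
 [-1.     0.     0.001]]
-114.11356197989879 -24.113556780621792
jar [[ 0.61457187 -0.54199888]]
lid [[ 0.44407214 -0.44878683]]
tumbler [[0.75499661 0.30903266]]
mug [[0.63143675 0.50204597]]
shaker [[0.49422206 0.42570981]]
```

>>> play_rows(series=[0,0.005,0.006,0,0,0.01,0.012,0,0,0.0145,0.018,0,0,0.0195,0.024,0,0,0.0228,0.028,0], jaw=50)

```text
time_s: 0.67
tcp_pos: [0.3053, 0.5054, 0.1949]
eef_rot: [16.1, 90.0, -98.0]
contact_force: [0.7, 0.3, -0.3]
gripper_width: 0.0594
```

>>> play_rows(series=[0,0.0228,0.028,0,0,0.0228,0.028,0,0,0.0228,0.028,0,0,0.0228,0.028,0,0,0.0228,0.028,0])

```text
time_s: 1.08
tcp_pos: [0.3522, 0.3298, 0.1956]
eef_rot: [179.1, 90.0, 65.0]
contact_force: [0.6, -0.6, 0.6]
gripper_width: 0.044
```

>>> play_rows(series=[0,0.0228,0.028,0,0,0.0228,0.028,0,0,0.0228,0.028,0,0,0.0228,0.028,0,0,0.0228,0.028,0])

```text
time_s: 1.5
tcp_pos: [0.3988, 0.1556, 0.1958]
eef_rot: [162.3, 89.9, 48.3]
contact_force: [1.1, 0.5, -0.7]
gripper_width: 0.0436
```

>>> play_rows(series=[0,0.0228,0.028,0,0,0.0228,0.028,0,0,0.0228,0.028,0,0,0.0228,0.028,0,0,0.0228,0.028,0])

```text
time_s: 1.92
tcp_pos: [0.4456, -0.0187, 0.1959]
eef_rot: [139.1, 89.9, 25.0]
contact_force: [1.3, 0.8, -0.1]
gripper_width: 0.0438
```

>>> play_rows(series=[0,0.0228,0.028,0,0,0.0228,0.028,0,0,0.0228,0.028,0,0,0.0228,0.028,0,0,0.0228,0.028,0])

```text
time_s: 2.33
tcp_pos: [0.4923, -0.1931, 0.1957]
eef_rot: [120.1, 90.0, 6.0]
contact_force: [1.3, 1.9, 0.4]
gripper_width: 0.0439
```

>>> play_rows(series=[0,0.0208,0.026,0.1,0,0.018,0.022,0.1,0,0.013,0.016,0.1,0,0.009,0.011,0.1,0,0.006,0.0075,0.1])

```text
time_s: 2.75
tcp_pos: [0.5044, -0.2974, 0.195]
eef_rot: [-41.6, 90.0, 175.3]
contact_force: [0.5, -0.4, 0.3]
gripper_width: 0.0439
```

>>> play_rows(series=[0,0,0,0.12,0,0,0,0.12,0,0,0,0.12,0,0,0,0.12,0,0,0,0.12])

```text
time_s: 3.17
tcp_pos: [0.5045, -0.2957, 0.1955]
eef_rot: [-82.8, 90.0, 99.7]
contact_force: [-0.7, -0.0, -0.1]
gripper_width: 0.0438
```

>>> play_rows(series=[0,0,0,0.12,0,0,0,0.12,0,0,0,0.06,0,0,0,0.03,0,0,0,0])

```text
time_s: 3.58
tcp_pos: [0.5046, -0.2956, 0.1955]
eef_rot: [-71.6, 90.0, 92.3]
contact_force: [0.2, 0.0, 0.3]
gripper_width: 0.0437
```

```bash
cat >> h.py <<'E'
from scipy.spatial.transform import Rotation as Ro
def tool():
    s=get_state(); R=Ro.from_euler('xyz',s["eef_rot"],degrees=True).as_matrix()
    ya=np.degrees(np.arctan2(R[1,1],R[0,1]))
    return s,R,ya
G0=np.array([.576,.0883]); GA=np.radians(5.52)
def togal(p):
    d=np.asarray(p)-G0; return np.array([d[0]*np.cos(GA)+d[1]*np.sin(GA), -d[0]*np.sin(GA)+d[1]*np.cos(GA)])
E
python3 - <<'E'
from h import *
s,R,ya=tool(); print(s["time_s"],s["tcp_pos"],ya,R.round(3).tolist(),s["joints"].round(1),s["contact_force"].round(1))
for n in ["side","top"]: cv2.imwrite(f"pics/{n}1.png",capture(n)["img"])
E
```

```text
3.5833 [ 0.50461427 -0.29557633  0.19548984] -106.13198339777838 [[-0.0, -0.278, -0.961], [0.0, -0.961, 0.278], [-1.0, -0.0, 0.0]] [-11.2  12.1 -11.   -0.  -66.8  -4.9] [0.2 0.  0.3]
```

>>> play_rows(series=[0.02,0,-0.0042,0,0.035,0,-0.0042,0,0.035,0,-0.0043,0,0.03,0,0,0,0.02,0,0,0])

```text
time_s: 4.1
tcp_pos: [0.5157, -0.2986, 0.0524]
eef_rot: [-5.8, 89.8, 158.2]
contact_force: [0.3, -0.1, 0.9]
gripper_width: 0.0439
```

>>> play_rows(series=[0.015,0,0,0,0.012,0,0,0,0.01,0,0,0,0.0055,0,0,0,0.002,0,0,0])

```text
time_s: 4.52
tcp_pos: [0.5169, -0.299, 0.0102]
eef_rot: [1.8, 89.9, 165.8]
contact_force: [0.4, -0.5, 0.3]
gripper_width: 0.044
```

Run:
```python
from h import *
s,R,ya=tool(); print(s["time_s"],s["tcp_pos"],ya,s["contact_force"].round(1))
for n in ["side","top","wrist"]: cv2.imwrite(f"pics/{n}2.png",capture(n)["img"])
```

```text
4.5167 [ 0.51694894 -0.29898366  0.01018559] -106.01937531410276 [ 0.4 -0.5  0.3]
```

View pics/side2.png

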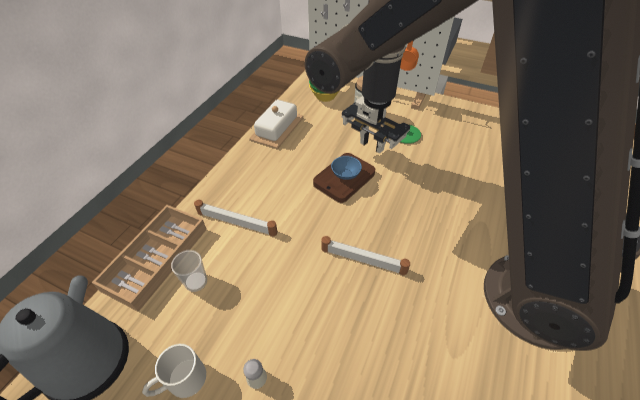

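View pics/wrist2.png

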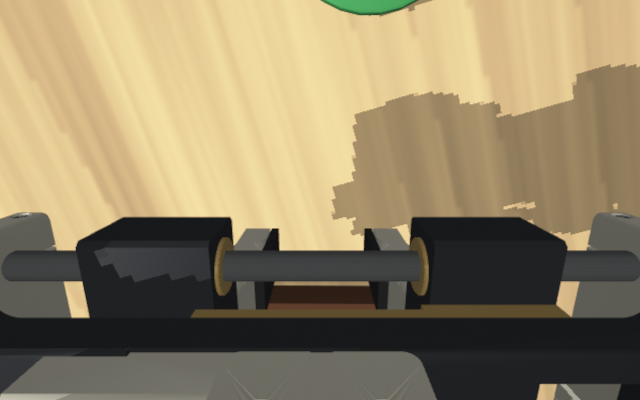

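View pics/top2.png

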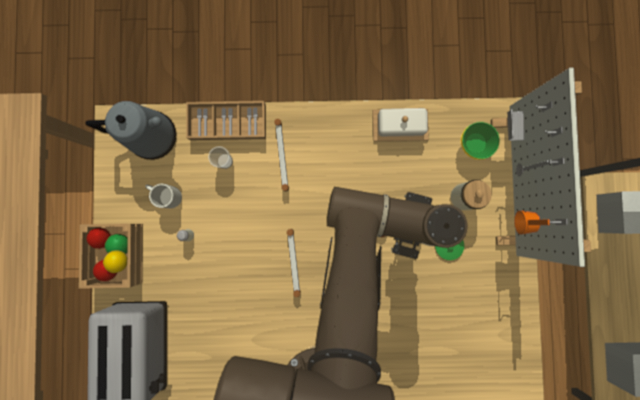

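```bash
cat >> h.py <<'E'
def side_board(c,guess,roi=None,dbg=None):
    """guess: x,y,yaw deg (yaw of board x axis). returns refined pose"""
    im=up(c["img"]); h=cv2.cvtColor(im,cv2.COLOR_BGR2HSV).astype(int)
    m=((h[...,2]<103)&(h[...,0]<18)&(h[...,1]>100))|((h[...,0]>90)&(h[...,0]<125)&(h[...,1]>70))
    m=cv2.morphologyEx(m.astype(np.uint8),cv2.MORPH_CLOSE,np.ones((7,7)))
    m=cv2.morphologyEx(m,cv2.MORPH_OPEN,np.ones((7,7)))
    cs,_=cv2.findContours(m,cv2.RETR_EXTERNAL,cv2.CHAIN_APPROX_NONE)
    k=np.vstack([q[:,0] for q in cs if cv2.contourArea(q)>600])
    P0=ray(c,dn(k),0)*1000;P2=ray(c,dn(k),.022)*1000
    x,y,a=guess;ctr=np.array([x,y])*1000.
    for it,tol in enumerate([16,10,6,4,4]):
        t=np.radians(a);ex=np.array([np.cos(t),np.sin(t)]);ey=np.array([-ex[1],ex[0]])
        out={}
        for n,P,ax,off,lim in [("near",P0,0,-60,60),("far",P2,0,60,60),("lead",P0,1,85,38),("trail",P2,1,-85,38)]:
            b=np.c_[(P-ctr)@ex,(P-ctr)@ey]; s=(abs(b[:,ax]-off)<tol)&(abs(b[:,1-ax])<lim)
            if s.sum()<40: continue
            q=b[s]; co=np.polyfit(q[:,1-ax],q[:,ax]-off,1) 
            ang=np.degrees(np.arctan(co[0])); ang = -ang if ax==0 else ang
            out[n]=(int(s.sum()),ang,co[1],np.ptp(q[:,1-ax]))
        w=[(v[3],v[1]) for v in out.values()]
        da=sum(p*q for p,q in w)/sum(p for p,_ in w)
        dx=np.mean([out[n][2] for n in("near","far") if n in out] or [0]); dy=np.mean([out[n][2] for n in("lead","trail") if n in out] or [0])
        ctr=ctr+ex*dx+ey*dy; a+=da
    return ctr/1000,a,out,k
E
python3 - <<'E'
from h import *
c=capture("side"); im=up(c["img"]);h=cv2.cvtColor(im,cv2.COLOR_BGR2HSV).astype(int)
m=(h[...,0]<=17)&(h[...,1]>120)&(h[...,2]>105)&(h[...,2]<150)
for n,(u,v) in dict(fo=(198.7,202.3),fg=(271.7,224),ng=(326.3,239),no=(405,262.7)).items():
    k=np.zeros_like(m);k[int((v-6)*S):int((v+6)*S),int((u-6)*S):int((u+6)*S)]=1
    g=comps(m&k,100)
    b=max(g,key=lambda t:t[0][4]); print(n,b[0],dn(b[1]),ray(c,dn(b[1]),.042)[0], im[int(v*S),int(u*S)], im[int((v+8)*S),int(u*S)])
r=side_board(c,(.553,-.173,-16)); print(r[0],r[1],r[2],togal(r[0]))
E
```

```text
fo [780 801  30  32 293] [198.86049488 202.98080205] [0.8639045  0.11734698] [ 71 104 156] [46 66 97]
fg [1073  885   31   27  369] [272.22188347 224.25237127] [0.6453971  0.09617739] [ 69 101 153] [47 66 97]
ng [1287  946   34   34  444] [326.24436937 240.46171171] [0.49728433 0.08340044] [ 70 102 155] [45 66 97]
no [1602 1037   38   37  601] [405.34089018 263.19862729] [0.2998002  0.06364857] [ 68 100 151] [47 66 97]
[ 0.55420967 -0.1720508 ] -16.00935682210313 {'near': (110, np.float64(-0.24201066141455624), np.float64(1.165143173259636), np.float64(118.83409193558711)), 'far': (104, np.float64(0.8251181369570304), np.float64(-1.094040924421792), np.float64(111.3833988748929)), 'lead': (78, np.float64(-0.44807492767435414), np.float64(-2.8582160370976974), np.float64(73.85241135424391)), 'trail': (81, np.float64(-0.2562312257710058), np.float64(2.835792592920076), np.float64(75.19077739697738))} [-0.04673326 -0.25704739]
```

```bash
cat >> h.py <<'E'
def side_posts(c):
    im=up(c["img"]);h=cv2.cvtColor(im,cv2.COLOR_BGR2HSV).astype(int)
    m=(h[...,0]<=16)&(h[...,1]>120)&(h[...,2]>126)
    o={}
    for n,(u,v) in dict(fo=(198.7,202.3),fg=(271.7,224),ng=(326.3,239),no=(405,262.7)).items():
        k=np.zeros_like(m);k[int((v-8)*S):int((v+8)*S),int((u-8)*S):int((u+8)*S)]=1
        b=max(comps(m&k,20),key=lambda t:t[0][4]); o[n]=(ray(c,dn(b[1]),.042)[0],b[0])
    return o
E
python3 - <<'E'
from h import *
c=capture("side")
o=side_posts(c)
for n in o: print(n,o[n])
f,g=o["fg"][0],o["ng"][0]; print((f+g)/2,np.linalg.norm(f-g),np.degrees(np.arctan2(*(o["fo"][0]-o["no"][0])[::-1])))
E
```

```text
fo (array([0.86846179, 0.11713086]), array([776, 799,  34,  26, 601], dtype=int32))
fg (array([0.64935451, 0.09542484]), array([1071,  883,   33,   27,  670], dtype=int32))
ng (array([0.50084852, 0.08189755]), array([1286,  945,   36,   43,  837], dtype=int32))
no (array([0.30162855, 0.06178827]), array([1602, 1035,   38,   32,  925], dtype=int32))
[0.57510152 0.08866119] 0.14912081504169916 5.576382100639055
```

>>> play_rows(series=[0,-0.006,0,0,0,-0.008,0,0,0,-0.007,0,0,0,-0.005,0,0,0,-0.002,0,0])

```text
time_s: 5.18
tcp_pos: [0.5256, -0.271, 0.0112]
eef_rot: [-167.4, 90.0, -3.4]
contact_force: [0.1, 1.4, 0.2]
gripper_width: 0.0439
```

>>> play_rows(series=[0,-0.002,0,0,0,-0.002,0,0,0,-0.002,0,0,0,-0.002,0,0,0,-0.002,0,0])

```text
time_s: 5.6
tcp_pos: [0.5279, -0.2624, 0.0109]
eef_rot: [0.3, 90.0, 164.2]
contact_force: [0.1, 0.5, -0.2]
gripper_width: 0.0441
```

```bash
sed -i 's/^G0=.*/G0=np.array([.5753,.0886]); GA=np.radians(5.55)/' h.py
cat > m.py <<'E'
from h import *
import sys
g=[float(v) for v in sys.argv[1:4]]
s,R,ya=tool(); c=capture("side"); r=side_board(c,g)
p=s["tcp_pos"]; th=np.radians(r[1]); ex=np.array([np.cos(th),np.sin(th)]);ey=np.array([-ex[1],ex[0]]); d=p[:2]-r[0]
print("t",s["time_s"],"tcp",p.round(4),"toolhead",round(ya+180,2),"F",s["contact_force"].round(1))
print("board",r[0].round(4),"yaw",r[1].round(2),"gal mm",(togal(r[0])*1000).round(1),"gal yaw",round(r[1]-np.degrees(GA),2),"tcp in board",(d@ex*1000).round(1),(d@ey*1000).round(1))
print({k:[round(float(x),1) for x in v] for k,v in r[2].items()})
if len(sys.argv)>4: cv2.imwrite(f"pics/{sys.argv[4]}.png",cv2.resize(c["img"][120:300,180:440],None,fx=3,fy=3,interpolation=cv2.INTER_CUBIC))
E
python3 m.py .554 -.172 -16 s3
```

```text
t 5.6 tcp [ 0.5279 -0.2624  0.0109] toolhead 73.95 F [ 0.1  0.5 -0.2]
board [ 0.5541 -0.1725] yaw -15.55 gal mm [ -46.4 -257.8] gal yaw -21.1 tcp in board -1.1 -93.7
{'near': [106.0, -0.7, 1.1, 119.3], 'far': [104.0, 0.5, -1.0, 109.4], 'lead': [80.0, -0.9, -2.4, 75.5], 'trail': [86.0, 1.4, 2.4, 75.1]}
```

View pics/s3.png

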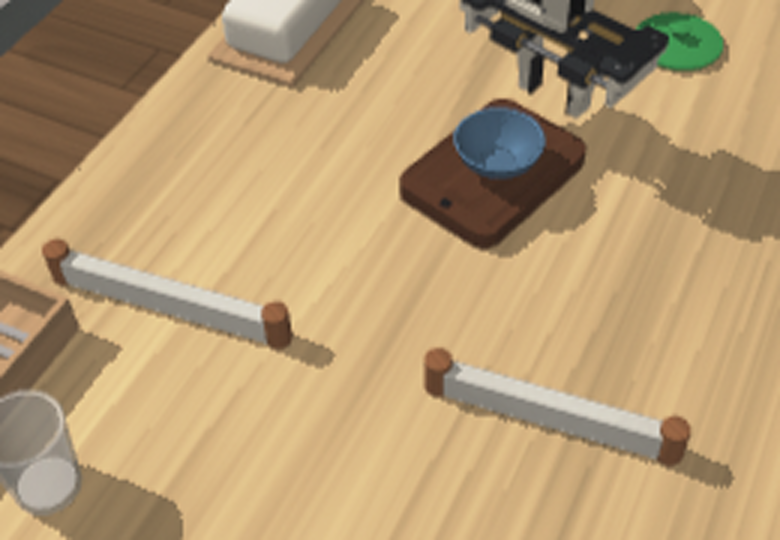

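>>> play_rows(series=[0,-0.002,0,0,0,-0.002,0,0,0,-0.002,0,0,0,-0.002,0,0,0,-0.002,0,0])

```text
time_s: 6.07
tcp_pos: [0.5307, -0.2528, 0.011]
eef_rot: [23.6, 90.0, -172.4]
contact_force: [-0.1, -0.2, 0.8]
gripper_width: 0.0437
```

>>> play_rows(series=[0,-0.003,0,0,0,-0.003,0,0,0,-0.003,0,0,0,-0.003,0,0,0,-0.003,0,0])

```text
time_s: 6.48
tcp_pos: [0.5349, -0.2381, 0.011]
eef_rot: [6.6, 90.0, 170.6]
contact_force: [-0.4, -0.2, 0.2]
gripper_width: 0.0439
```

```bash
python3 m.py .556 -.165 -16 s4
```

```text
t 6.4833 tcp [ 0.5349 -0.2381  0.011 ] toolhead 73.96 F [-0.4 -0.2  0.2]
board [ 0.554  -0.1726] yaw -15.67 gal mm [ -46.4 -257.9] gal yaw -21.22 tcp in board -0.7 -68.3
{'near': [107.0, -0.5, 1.1, 119.3], 'far': [103.0, 0.7, -0.9, 109.5], 'lead': [80.0, -0.7, -2.3, 75.0], 'trail': [61.0, 1.0, 2.2, 73.0]}
```

View pics/s4.png

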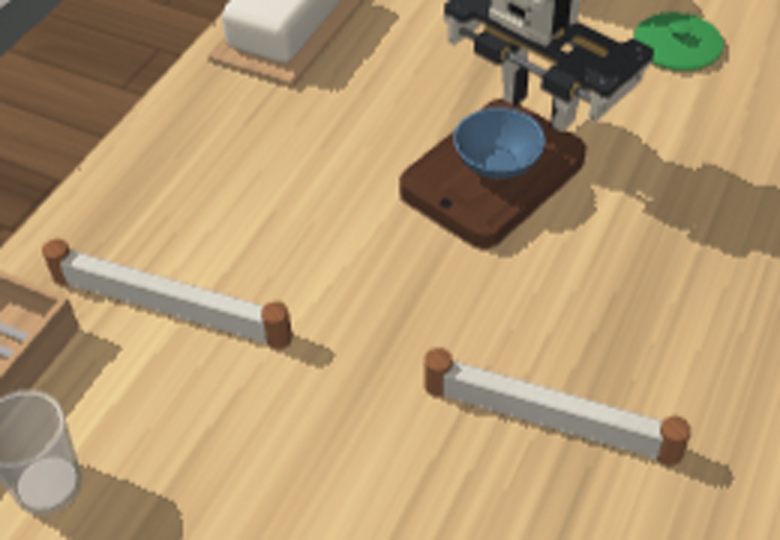

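>>> play_rows(series=[0,0.008,0,0,0,0.012,0,0,0,0.012,0,0,0,0.008,0,0,0,0.004,0,0])

```text
time_s: 6.95
tcp_pos: [0.5219, -0.2825, 0.0109]
eef_rot: [13.9, 90.0, 177.8]
contact_force: [-0.3, 0.8, 0.9]
gripper_width: 0.0438
```

```bash
python3 m.py .554 -.172 -16
python3 - <<'E'
from h import *
c=capture("side"); cv2.imwrite("pics/s5.png",cv2.resize(c["img"][100:200,300:430],None,fx=6,fy=6,interpolation=cv2.INTER_CUBIC))
E
```

```text
t 6.95 tcp [ 0.5219 -0.2825  0.0109] toolhead 73.85 F [-0.3  0.8  0.9]
board [ 0.5542 -0.1721] yaw -15.97 gal mm [ -46.2 -257.4] gal yaw -21.52 tcp in board -0.7 -115.1
{'near': [109.0, -0.3, 1.1, 118.0], 'far': [104.0, 0.8, -1.1, 111.4], 'lead': [78.0, -0.5, -2.8, 73.9], 'trail': [80.0, -0.0, 2.8, 74.6]}
```

View pics/s5.png

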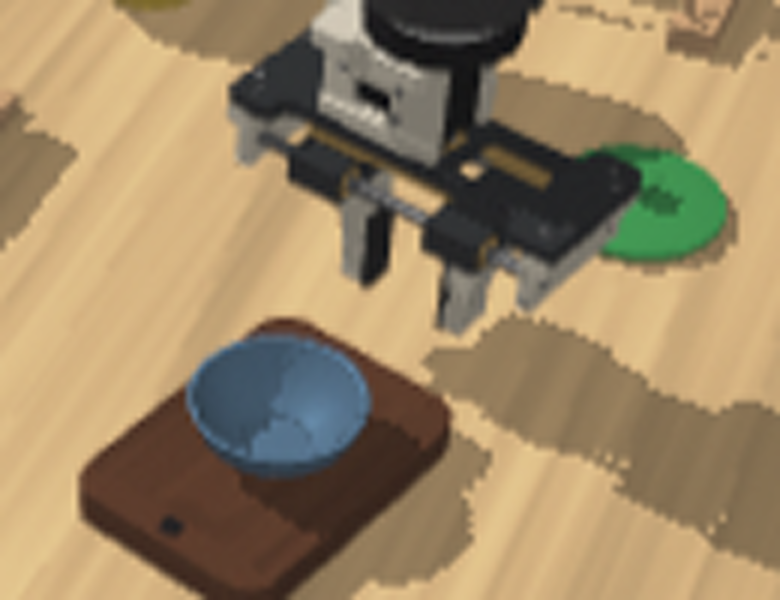

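Run:
```python
from h import *
s,R,ya=tool(); c=capture("side"); p=s["tcp_pos"][:2]
h=np.radians(ya+180); f=np.array([np.cos(h),np.sin(h)]); r=np.array([f[1],-f[0]])
for z in (0,.011,.02,.03,.04):
    for uv in ([358,147],[363,147],[372,155],[377,155.5],[387,151]):
        d=ray(c,[uv],z)[0]-p; print(z,uv,"fwd %.1f right %.1f"%(d@f*1000,d@r*1000))
```

```text
0 [358, 147] fwd -30.4 right 57.5
0 [363, 147] fwd -41.2 right 45.1
0 [372, 155] fwd -28.8 right -0.3
0 [377, 155.5] fwd -37.3 right -13.9
0 [387, 151] fwd -76.3 right -25.7
0.011 [358, 147] fwd -19.8 right 50.3
0.011 [363, 147] fwd -30.4 right 38.1
0.011 [372, 155] fwd -18.1 right -6.7
0.011 [377, 155.5] fwd -26.6 right -20.0
0.011 [387, 151] fwd -65.0 right -31.8
0.02 [358, 147] fwd -11.0 right 44.5
0.02 [363, 147] fwd -21.5 right 32.3
0.02 [372, 155] fwd -9.4 right -11.9
0.02 [377, 155.5] fwd -17.8 right -25.1
0.02 [387, 151] fwd -55.8 right -36.7
0.03 [358, 147] fwd -1.4 right 38.0
0.03 [363, 147] fwd -11.7 right 26.0
0.03 [372, 155] fwd 0.2 right -17.7
0.03 [377, 155.5] fwd -8.0 right -30.7
0.03 [387, 151] fwd -45.6 right -42.2
0.04 [358, 147] fwd 8.3 right 31.5
0.04 [363, 147] fwd -1.9 right 19.6
0.04 [372, 155] fwd 9.9 right -23.5
0.04 [377, 155.5] fwd 1.8 right -36.4
0.04 [387, 151] fwd -35.3 right -47.7
```

>>> play_rows(series=[0,0,0,0,0,0,0,0,0,0,0,0,0,0,0,0,0,0,0,0], jaw=0)

```text
time_s: 7.52
tcp_pos: [0.5228, -0.2805, 0.011]
eef_rot: [-140.1, 90.0, 23.9]
contact_force: [-0.2, 0.7, 0.3]
gripper_width: 0.0163
```

>>> play_rows(series=[0,0,0,0,0,0,0,0,0,0,0,0,0,0,0,0,0,0,0,0])

```text
time_s: 7.93
tcp_pos: [0.5227, -0.2808, 0.011]
eef_rot: [-142.6, 90.0, 21.4]
contact_force: [0.6, -0.9, -0.2]
gripper_width: 0.0004
```

Run:
```python
from h import *
c=capture("side"); cv2.imwrite("pics/s6.png",cv2.resize(c["img"][100:200,300:430],None,fx=6,fy=6,interpolation=cv2.INTER_CUBIC)); print(tool()[0]["tcp_pos"],tool()[0]["gripper_width"])
```

```text
[ 0.52265276 -0.28077     0.01097077] 0.0003622638870083868
```

View pics/s6.png

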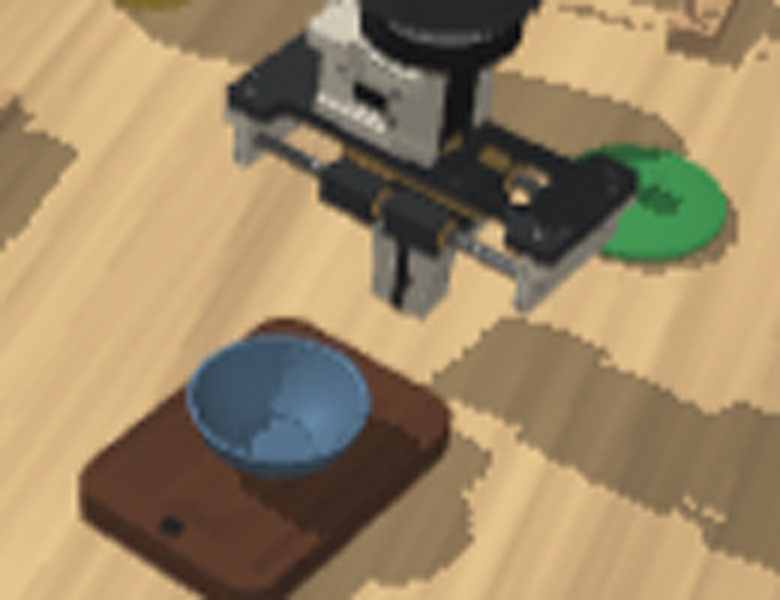

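>>> play_rows(series=[0.003,0,0,0,0.003,0,0,0,0.002,0,0,0,0,0,0,0,0,0,0,0], jaw=20)

```text
time_s: 8.4
tcp_pos: [0.5224, -0.2808, 0.0026]
eef_rot: [7.5, 90.0, 171.5]
contact_force: [-0.7, 0.5, -0.6]
gripper_width: 0.017
```

Run:
```python
from h import *
c=capture("side"); cv2.imwrite("pics/s7.png",cv2.resize(c["img"][100:200,300:430],None,fx=6,fy=6,interpolation=cv2.INTER_CUBIC)); print(tool()[0]["tcp_pos"],tool()[0]["gripper_width"],tool()[0]["contact_force"])
c=capture("wrist"); cv2.imwrite("pics/w7.png",c["img"]); print(np.array(c["world_from_camera"]).round(3), c["K"][0])
```

```text
[ 0.52258056 -0.28079189  0.00281212] 0.017632904837750683 [ 0.29135699 -0.21157623 -0.35414432]
[[-0.961  0.268  0.068  0.504]
 [ 0.276  0.93   0.241 -0.346]
 [ 0.001  0.251 -0.968  0.192]
 [ 0.     0.     0.     1.   ]] [325.23988726   0.         321.0772214 ]
```

View pics/s7.png

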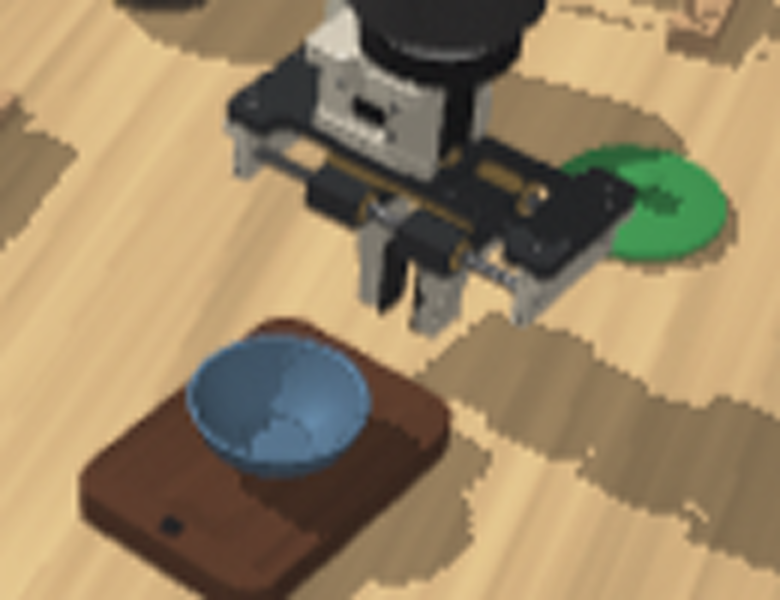

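View pics/w7.png

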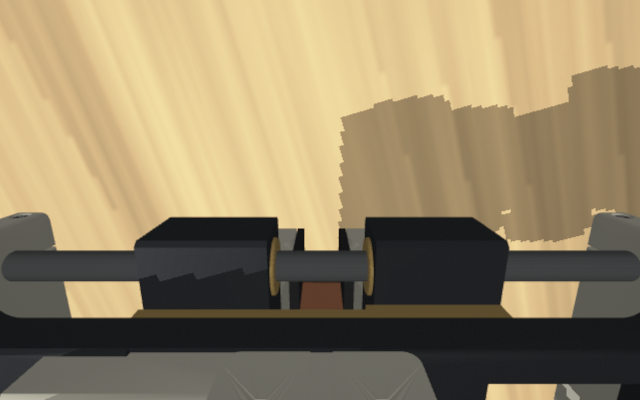

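>>> play_rows(series=[0.002,0,0,0,0.002,0,0,0,0.002,0,0,0,0.002,0,0,0,0,0,0,0])

```text
time_s: 8.92
tcp_pos: [0.5223, -0.2807, -0.0056]
eef_rot: [-0.8, 90.0, 163.1]
contact_force: [-0.1, -0.4, 0.3]
gripper_width: 0.0174
```

Run:
```python
from h import *
c=capture("side"); cv2.imwrite("pics/s8.png",cv2.resize(c["img"][100:200,300:430],None,fx=6,fy=6,interpolation=cv2.INTER_CUBIC)); s,R,ya=tool(); print(s["tcp_pos"],s["contact_force"],ya)
```

```text
[ 0.52241632 -0.28071789 -0.00538409] [ 0.35542148 -0.81046956  0.25047628] -106.04346054215729
```

View pics/s8.png

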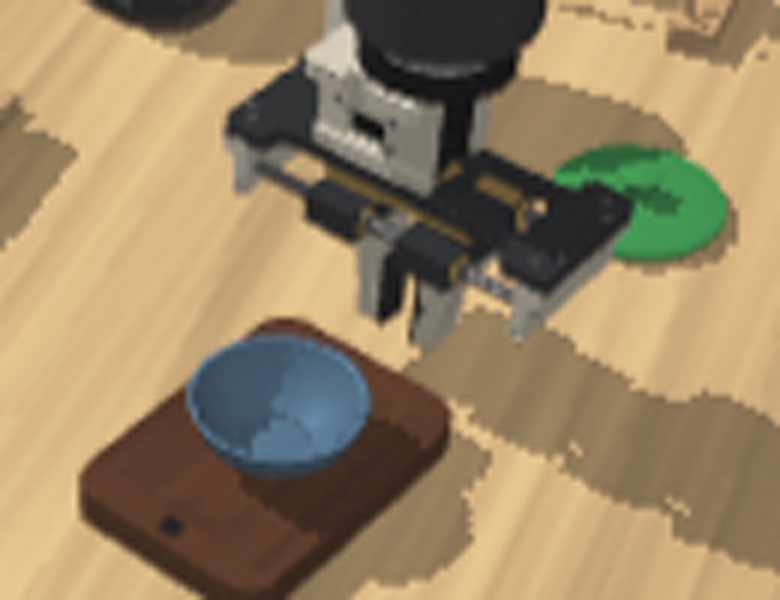

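>>> play_rows(series=[0.002,0,0,0,0.002,0,0,0,0.002,0,0,0,0,0,0,0,0,0,0,0])

```text
time_s: 9.38
tcp_pos: [0.5225, -0.2808, -0.0112]
eef_rot: [5.2, 90.0, 169.2]
contact_force: [-0.1, 0.0, 0.4]
gripper_width: 0.0175
```

Run:
```python
from h import *
c=capture("side"); cv2.imwrite("pics/s9.png",cv2.resize(c["img"][130:190,330:410],None,fx=10,fy=10,interpolation=cv2.INTER_CUBIC)); s,R,ya=tool(); print(s["tcp_pos"],s["contact_force"],ya)
```

```text
[ 0.52263272 -0.2807884  -0.01110335] [ 0.64434265 -0.13527534  0.36423864] -106.04168563942399
```

View pics/s9.png

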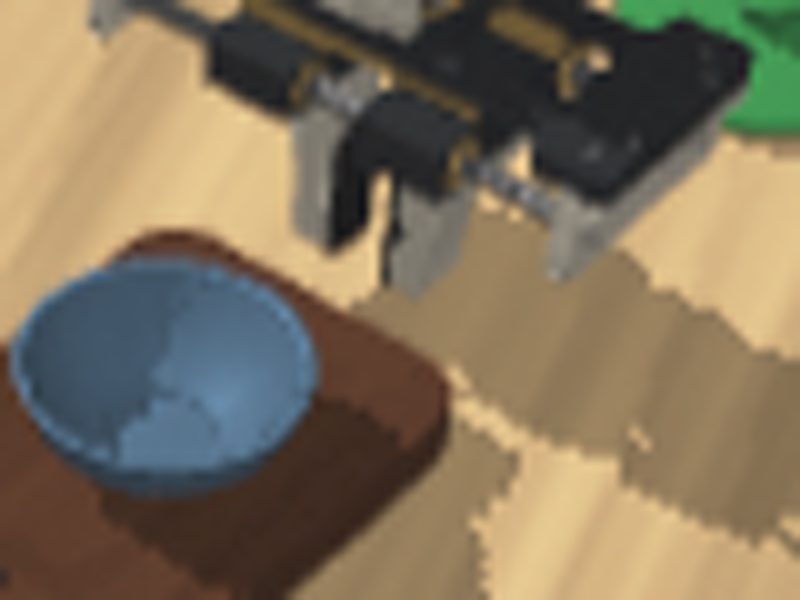

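Run:
```python
from h import *
s,R,ya=tool(); c=capture("side"); p=s["tcp_pos"][:2]
h=np.radians(ya+180); f=np.array([np.cos(h),np.sin(h)]); r=np.array([f[1],-f[0]])
for z in (0,.008,.012,.016,.024):
    for n,x,y in [("Lfront inner",332,250),("Lfront outer",297,230),("Rfront inner",388,283),("Rfront outer",420,300)]:
        d=ray(c,[[330+x/10,130+y/10]],z)[0]-p; print(z,n,"fwd %.1f right %.1f"%(d@f*1000,d@r*1000))
```

```text
0 Lfront inner fwd -11.6 right 20.9
0 Lfront outer fwd -11.9 right 35.2
0 Rfront inner fwd -10.7 right -2.0
0 Rfront outer fwd -10.9 right -14.4
0.008 Lfront inner fwd -4.0 right 16.0
0.008 Lfront outer fwd -4.4 right 30.2
0.008 Rfront inner fwd -3.1 right -6.6
0.008 Rfront outer fwd -3.3 right -18.9
0.012 Lfront inner fwd -0.2 right 13.6
0.012 Lfront outer fwd -0.6 right 27.7
0.012 Rfront inner fwd 0.6 right -8.9
0.012 Rfront outer fwd 0.5 right -21.2
0.016 Lfront inner fwd 3.5 right 11.2
0.016 Lfront outer fwd 3.2 right 25.2
0.016 Rfront inner fwd 4.4 right -11.3
0.016 Rfront outer fwd 4.2 right -23.4
0.024 Lfront inner fwd 11.1 right 6.4
0.024 Lfront outer fwd 10.8 right 20.3
0.024 Rfront inner fwd 12.0 right -15.9
0.024 Rfront outer fwd 11.8 right -27.9
```

>>> play_rows(series=[0.002,0,0,0,0.002,0,0,0,0.0015,0,0,0,0,0,0,0,0,0,0,0], jaw=40)

```text
time_s: 9.9
tcp_pos: [0.5225, -0.2808, -0.0167]
eef_rot: [9.2, 90.0, 173.1]
contact_force: [0.1, -0.2, 0.5]
gripper_width: 0.0348
```

Run:
```python
from h import *
c=capture("side"); cv2.imwrite("pics/s10.png",cv2.resize(c["img"][130:190,330:410],None,fx=10,fy=10,interpolation=cv2.INTER_CUBIC)); s,R,ya=tool(); print(s["tcp_pos"],s["contact_force"],ya)
p=s["tcp_pos"][:2]
h=np.radians(ya+180); f=np.array([np.cos(h),np.sin(h)]); r=np.array([f[1],-f[0]])
for z in (.05,.07,.09,.1):
        d=ray(c,[[386,158]],z)[0]-p; print(z,"fwd %.1f right %.1f"%(d@f*1000,d@r*1000))
```

```text
[ 0.52264458 -0.2807761  -0.01660316] [-0.88373095 -0.00089064 -0.31575016] -106.0383315484765
0.05 fwd 1.8 right -69.0
0.07 fwd 21.6 right -79.5
0.09 fwd 41.4 right -90.1
0.1 fwd 51.3 right -95.3
```

View pics/s10.png

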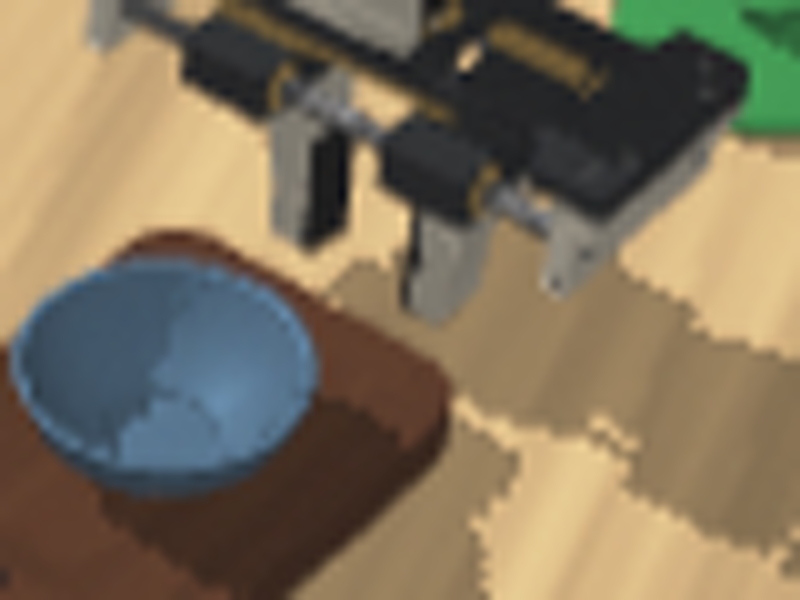

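Run:
```python
from h import *
s,R,ya=tool(); c=capture("side"); p=s["tcp_pos"][:2]
h=np.radians(ya+180); f=np.array([np.cos(h),np.sin(h)]); r=np.array([f[1],-f[0]])
for z in (0.004,.008,.012,.016):
    for n,x,y in [("Lfi",305,248),("Rfi",410,313)]:
        d=ray(c,[[330+x/10,130+y/10]],z)[0]-p; print(z,n,"fwd %.1f right %.1f"%(d@f*1000,d@r*1000))
```

```text
0.004 Lfi fwd -2.9 right 25.6
0.004 Rfi fwd -0.2 right -17.8
0.008 Lfi fwd 0.8 right 23.1
0.008 Rfi fwd 3.6 right -20.1
0.012 Lfi fwd 4.6 right 20.6
0.012 Rfi fwd 7.3 right -22.3
0.016 Lfi fwd 8.3 right 18.2
0.016 Rfi fwd 11.1 right -24.5
```

>>> play_rows(series=[0.001,-0.004,0,0,0.001,-0.005,0,0,0,-0.004,0,0,0,-0.003,0,0,0,-0.002,0,0])

```text
time_s: 10.42
tcp_pos: [0.5278, -0.263, -0.0185]
eef_rot: [78.4, 90.0, -117.6]
contact_force: [-0.3, -2.8, 0.1]
gripper_width: 0.0355
```

>>> play_rows(series=[0,-0.002,0,0,0,-0.002,0,0,0,-0.002,0,0,0,-0.002,0,0,0,-0.002,0,0])

```text
time_s: 10.83
tcp_pos: [0.5303, -0.2538, -0.0186]
eef_rot: [26.5, 90.0, -169.6]
contact_force: [-0.8, -2.4, -0.2]
gripper_width: 0.0348
```

```bash
python3 m.py .554 -.172 -16 s11
```

```text
t 10.8333 tcp [ 0.5303 -0.2538 -0.0186] toolhead 73.95 F [-0.8 -2.4 -0.2]
board [ 0.5564 -0.1621] yaw -15.65 gal mm [ -43.1 -247.7] gal yaw -21.2 tcp in board -0.4 -95.3
{'near': [105.0, -0.2, 1.3, 118.2], 'far': [104.0, 0.7, -1.2, 109.3], 'lead': [79.0, -0.4, -2.1, 74.6], 'trail': [82.0, -0.1, 2.2, 75.3]}
```

View pics/s11.png

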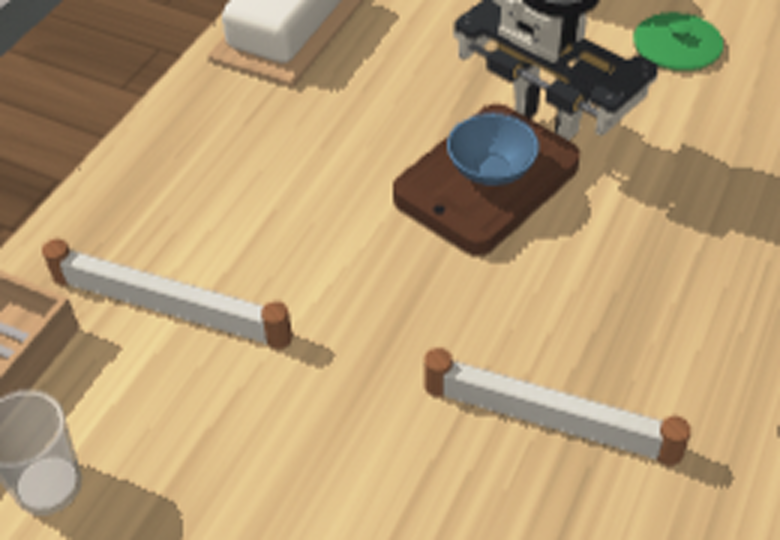

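>>> play_rows(series=[0,-0.004,0,0,0,-0.005,0,0,0,-0.006,0,0,0,-0.006,0,0,0,-0.006,0,0])

```text
time_s: 11.3
tcp_pos: [0.5381, -0.2272, -0.0185]
eef_rot: [174.9, 90.0, -21.1]
contact_force: [-1.4, -2.1, -1.5]
gripper_width: 0.0353
```

>>> play_rows(series=[0,-0.006,0,0,0,-0.006,0,0,0,-0.006,0,0,0,-0.005,0,0,0,-0.004,0,0])

```text
time_s: 11.72
tcp_pos: [0.5455, -0.2013, -0.0185]
eef_rot: [-44.2, 90.0, 119.8]
contact_force: [-0.1, -1.7, 0.5]
gripper_width: 0.035
```

```bash
python3 m.py .571 -.110 -16 s12
```

```text
t 11.7167 tcp [ 0.5455 -0.2013 -0.0185] toolhead 73.98 F [-0.1 -1.7  0.5]
board [ 0.5714 -0.1098] yaw -15.71 gal mm [ -23.  -197.1] gal yaw -21.26 tcp in board -0.2 -95.1
{'near': [118.0, -0.3, 1.3, 119.4], 'far': [117.0, 0.5, -1.2, 118.1], 'lead': [79.0, -0.5, -2.0, 74.6], 'trail': [82.0, 0.2, 2.1, 75.5]}
```

>>> play_rows(series=[0,-0.005,0,0,0,-0.006,0,0,0,-0.006,0,0,0,-0.006,0,0,0,-0.004,-0.001,-0.01])

```text
time_s: 12.18
tcp_pos: [0.5538, -0.1756, -0.0185]
eef_rot: [-2.7, 90.0, 161.8]
contact_force: [-0.3, -2.6, 0.2]
gripper_width: 0.035
```

>>> play_rows(series=[0,-0.006,-0.0027,-0.0294,0,-0.006,-0.0027,-0.0294,0,-0.006,-0.0027,-0.0294,0,-0.006,-0.0027,-0.0294,0,-0.004,-0.0018,-0.0196])

```text
time_s: 12.6
tcp_pos: [0.5728, -0.151, -0.0185]
eef_rot: [-179.1, 90.0, -6.6]
contact_force: [-1.2, -2.7, 0.8]
gripper_width: 0.0349
```

```bash
python3 m.py .584 -.058 -8.5 s13
```

```text
t 12.6 tcp [ 0.5728 -0.151  -0.0185] toolhead 82.58 F [-1.2 -2.7  0.8]
board [ 0.5842 -0.0567] yaw -7.79 gal mm [  -5.2 -145.4] gal yaw -13.34 tcp in board 1.5 -95.0
{'near': [114.0, 0.3, 1.5, 118.8], 'far': [113.0, -0.5, -1.5, 118.7], 'lead': [91.0, -0.1, -2.0, 75.4], 'trail': [90.0, 0.5, 2.0, 73.9]}
```

View pics/s13.png

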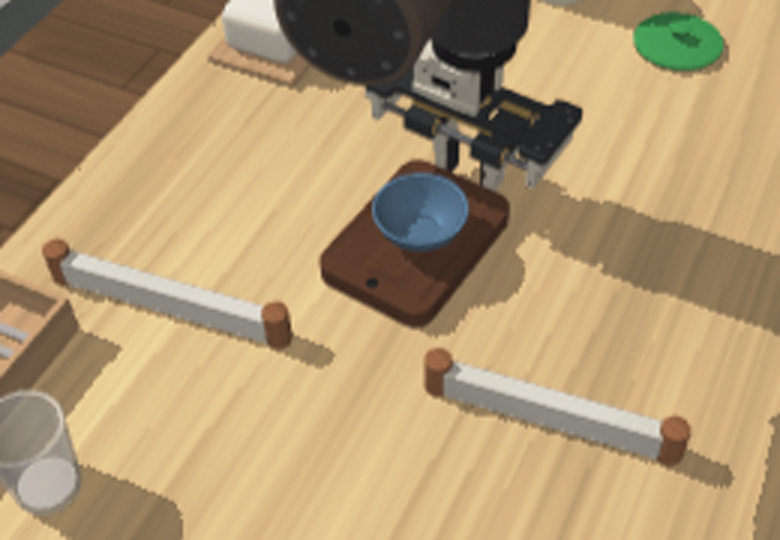

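>>> play_rows(series=[0,-0.005,-0.0023,-0.0245,0,-0.006,-0.0027,-0.0294,0,-0.006,-0.0027,-0.0294,0,-0.006,-0.0027,-0.0294,0,-0.004,-0.0018,-0.0196])

```text
time_s: 13.07
tcp_pos: [0.5869, -0.125, -0.0185]
eef_rot: [179.7, 90.0, -0.1]
contact_force: [-0.0, -3.6, 1.0]
gripper_width: 0.0354
```

```bash
python3 m.py .586 -.030 -.5 s14
```

```text
t 13.0667 tcp [ 0.5869 -0.125  -0.0185] toolhead 90.16 F [-0.  -3.6  1. ]
board [ 0.5859 -0.0297] yaw 0.02 gal mm [  -0.9 -118.8] gal yaw -5.53 tcp in board 0.9 -95.3
{'near': [123.0, 0.1, 1.4, 118.8], 'far': [127.0, -0.4, -1.4, 119.6], 'lead': [100.0, -0.5, -1.9, 75.5], 'trail': [97.0, 1.0, 1.9, 75.6]}
```

>>> play_rows(series=[0,-0.005,-0.0022,-0.0238,0,-0.006,-0.0027,-0.0285,0,-0.005,-0.0022,-0.0238,0,-0.004,-0.0017,-0.0185,0,0,0,0])

```text
time_s: 13.53
tcp_pos: [0.5948, -0.1044, -0.0186]
eef_rot: [-141.7, 90.0, 43.8]
contact_force: [-0.4, -0.7, -0.6]
gripper_width: 0.0353
```

```bash
python3 m.py .585 -.010 5.5 s15
python3 - <<'E'
from h import *
o=side_posts(capture("side")); 
for n in o: print(n,o[n][0],o[n][1])
E
```

```text
t 13.5333 tcp [ 0.5948 -0.1044 -0.0186] toolhead 95.53 F [-0.4 -0.7 -0.6]
board [ 0.5848 -0.0086] yaw 5.61 gal mm [  0.1 -97.7] gal yaw 0.06 tcp in board 0.6 -96.3
{'near': [131.0, 0.0, 1.3, 119.5], 'far': [126.0, -0.2, -1.3, 119.6], 'lead': [106.0, -0.4, -1.4, 75.1], 'trail': [102.0, 0.6, 1.4, 75.1]}
fo [0.86841529 0.11714419] [776 799  34  27 618]
fg [0.6492225  0.09551475] [1071  883   33   27  682]
ng [0.50062935 0.08168597] [1287  944   35   44  869]
no [0.30157131 0.06195214] [1602 1035   38   32  948]
```

View pics/s15.png

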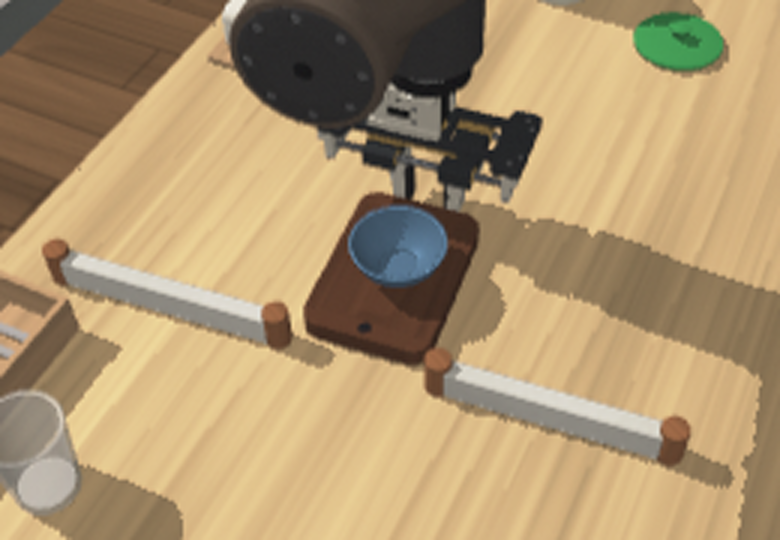

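>>> play_rows(series=[0,-0.004,0,0,0,-0.005,0,0,0,-0.005,0,0,0,-0.005,0,0,0,-0.004,0,0])

```text
time_s: 14.05
tcp_pos: [0.592, -0.082, -0.0186]
eef_rot: [-7.4, 90.0, 178.0]
contact_force: [1.2, -1.9, -2.0]
gripper_width: 0.035
```

```bash
python3 m.py .583 .014 5.5 s16
```

```text
t 14.05 tcp [ 0.592  -0.082  -0.0186] toolhead 95.39 F [ 1.2 -1.9 -2. ]
board [0.5831 0.0133] yaw 5.35 gal mm [  0.5 -75.8] gal yaw -0.2 tcp in board -0.1 -95.6
{'near': [119.0, -0.4, 1.4, 118.7], 'far': [128.0, -0.0, -1.4, 119.7], 'lead': [108.0, -0.0, -1.4, 75.6], 'trail': [101.0, 0.9, 1.4, 74.8]}
```

View pics/s16.png

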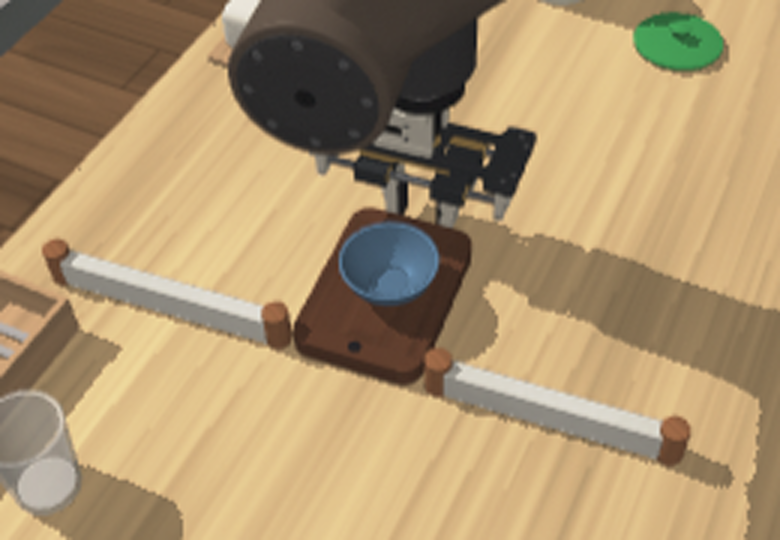

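>>> play_rows(series=[0,-0.005,0,0,0,-0.005,0,0,0,-0.005,0,0,0,-0.005,0,0,0,-0.005,0,0])

```text
time_s: 14.52
tcp_pos: [0.5899, -0.0572, -0.0185]
eef_rot: [-173.1, 90.0, 12.3]
contact_force: [-0.1, -2.3, -0.8]
gripper_width: 0.0348
```

>>> play_rows(series=[0,-0.005,0,0,0,-0.005,0,0,0,-0.005,0,0,0,-0.005,0,0,0,-0.005,0,0])

```text
time_s: 14.93
tcp_pos: [0.5875, -0.0323, -0.0185]
eef_rot: [-23.3, 90.0, 162.1]
contact_force: [-0.2, -2.3, -0.9]
gripper_width: 0.0349
```

```bash
python3 m.py .578 .063 5.5 s17
```

```text
t 14.9333 tcp [ 0.5875 -0.0323 -0.0185] toolhead 95.39 F [-0.2 -2.3 -0.9]
board [0.5787 0.0628] yaw 5.1 gal mm [  0.9 -26. ] gal yaw -0.45 tcp in board 0.3 -95.5
{'near': [129.0, 0.4, 0.9, 119.1], 'far': [117.0, -0.8, -1.1, 118.7], 'lead': [110.0, -0.2, -1.6, 75.7], 'trail': [103.0, 1.0, 1.6, 75.2]}
```

View pics/s17.png

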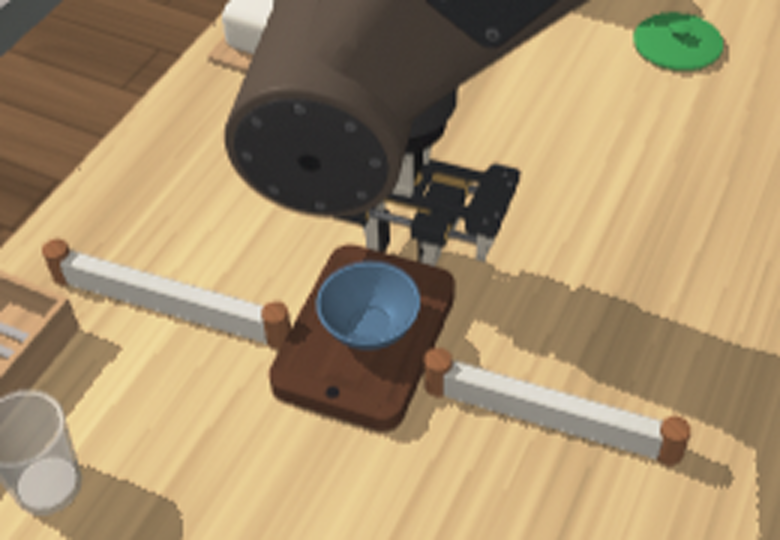

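>>> play_rows(series=[0,-0.005,0,-0.002,0,-0.005,0,-0.002,0,-0.005,0,0,0,-0.005,0,0,0,-0.005,0,0])

```text
time_s: 15.4
tcp_pos: [0.5851, -0.0075, -0.0185]
eef_rot: [107.7, 90.0, -66.6]
contact_force: [1.4, -3.0, 0.3]
gripper_width: 0.0349
```

>>> play_rows(series=[0,-0.005,0,0,0,-0.005,0,0,0,-0.005,0,0,0,-0.005,0,0,0,-0.005,0,0])

```text
time_s: 15.82
tcp_pos: [0.5827, 0.0174, -0.0185]
eef_rot: [98.1, 90.0, -76.3]
contact_force: [0.2, -3.2, 0.2]
gripper_width: 0.0353
```

```bash
python3 m.py .574 .113 5.5 s18
```

```text
t 15.8167 tcp [ 0.5827  0.0174 -0.0185] toolhead 95.62 F [ 0.2 -3.2  0.2]
board [0.5731 0.1123] yaw 5.67 gal mm [ 0.1 23.8] gal yaw 0.12 tcp in board 0.1 -95.4
{'near': [140.0, -0.8, 0.9, 103.5], 'far': [131.0, -0.1, -1.1, 119.2], 'lead': [113.0, -0.3, -1.5, 74.9], 'trail': [108.0, 0.8, 1.5, 75.2]}
```

View pics/s18.png

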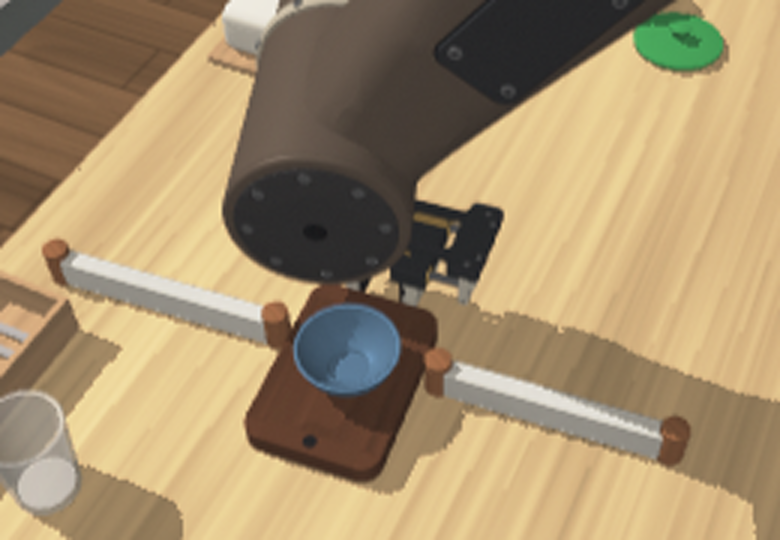

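>>> play_rows(series=[0,-0.005,0,0,0,-0.005,0,0,0,-0.005,0,0,0,-0.005,0,0,0,-0.005,0,0])

```text
time_s: 16.28
tcp_pos: [0.5802, 0.0423, -0.0185]
eef_rot: [52.9, 90.0, -121.5]
contact_force: [-0.5, -3.3, 1.0]
gripper_width: 0.0348
```

>>> play_rows(series=[0,-0.005,0,0,0,-0.005,0,0,0,-0.005,0,0,0,-0.005,0,0,0,-0.005,0,0])

```text
time_s: 16.7
tcp_pos: [0.5777, 0.0672, -0.0185]
eef_rot: [43.2, 90.0, -131.2]
contact_force: [0.9, -4.1, 1.8]
gripper_width: 0.0348
```

```bash
python3 m.py .568 .162 5.5 s19
```

```text
t 16.7 tcp [ 0.5777  0.0672 -0.0185] toolhead 95.63 F [ 0.9 -4.1  1.8]
board [0.5666 0.1768] yaw 5.47 gal mm [-0.2 88.6] gal yaw -0.08 tcp in board 0.7 -110.2
{'near': [163.0, -0.1, 1.6, 119.4], 'far': [168.0, -0.4, -1.5, 114.9]}
```

View pics/s19.png

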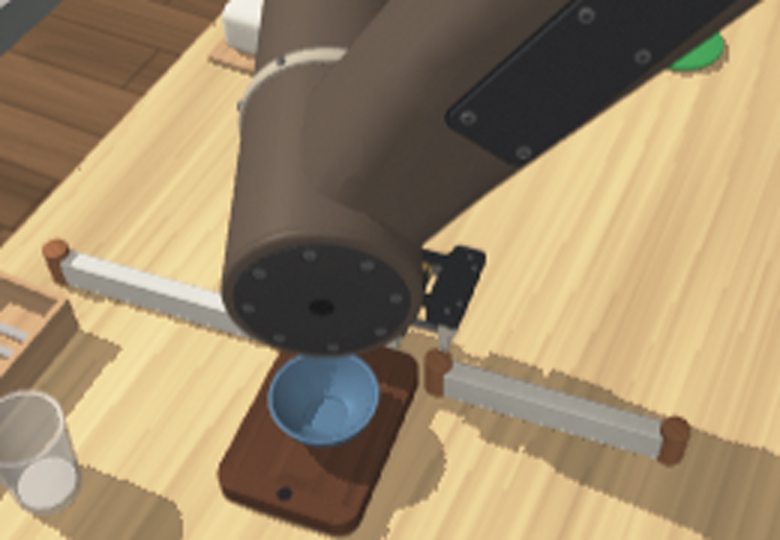

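>>> play_rows(series=[0,-0.005,0,0,0,-0.005,0,0,0,-0.005,0,0,0,-0.005,0,0,0,-0.005,0,0])

```text
time_s: 17.17
tcp_pos: [0.5752, 0.0921, -0.0186]
eef_rot: [18.0, 90.0, -156.4]
contact_force: [0.1, -3.6, 0.7]
gripper_width: 0.0347
```

>>> play_rows(series=[0,-0.005,0,0,0,-0.005,0,0,0,-0.005,0,0,0,-0.004,0,0,0,-0.003,0,0])

```text
time_s: 17.58
tcp_pos: [0.5731, 0.1141, -0.0186]
eef_rot: [-50.7, 90.0, 135.0]
contact_force: [0.6, -4.0, 1.7]
gripper_width: 0.0351
```

```bash
python3 m.py .5645 .2085 5.5 s20
```

```text
t 17.5833 tcp [ 0.5731  0.1141 -0.0186] toolhead 95.63 F [ 0.6 -4.   1.7]
board [0.5632 0.2077] yaw 5.37 gal mm [ -0.5 119.7] gal yaw -0.18 tcp in board 1.1 -94.1
{'near': [170.0, 1.0, 1.7, 119.0], 'far': [129.0, 0.4, -1.7, 80.4], 'lead': [120.0, 0.8, 2.9, 75.4]}
```

View pics/s20.png

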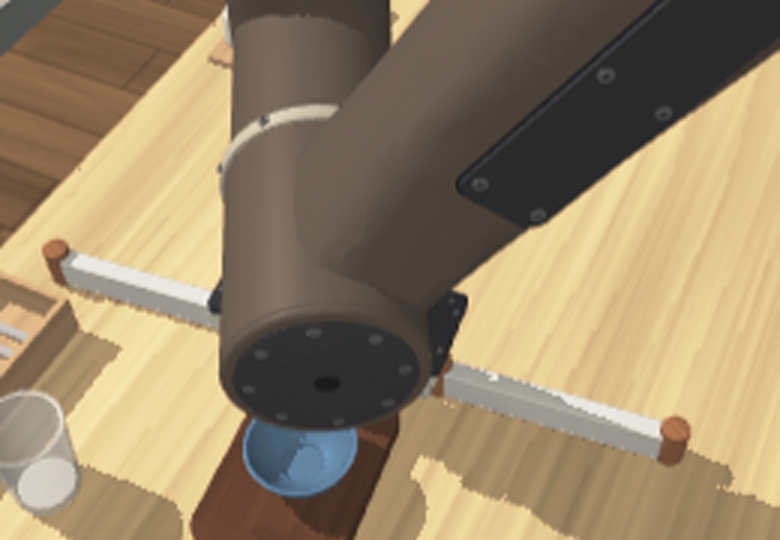

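>>> play_rows(series=[0,0.003,0,0,0,0.006,0,0,0,0.01,0,0,0,0.012,0,0,0,0.008,0,0])

```text
time_s: 18.05
tcp_pos: [0.5769, 0.073, -0.0186]
eef_rot: [-3.1, 90.0, -177.5]
contact_force: [-0.8, -0.8, -0.3]
gripper_width: 0.0351
```

>>> play_rows(series=[-0.01,0.005,0,0,-0.025,0,0,0,-0.035,0,0,0,-0.035,0,0,0,-0.035,0,0,0])

```text
time_s: 18.47
tcp_pos: [0.5772, 0.0687, 0.1238]
eef_rot: [91.3, 90.0, -83.2]
contact_force: [0.5, 0.3, -0.7]
gripper_width: 0.0347
```

>>> play_rows(series=[-0.03,0.02,0,0,-0.02,0.03,0,0,0,0.035,0,0,0,0.04,0,0,0,0.04,0,0])

```text
time_s: 18.88
tcp_pos: [0.5937, -0.0963, 0.1734]
eef_rot: [-174.3, 89.9, 11.4]
contact_force: [0.5, 0.7, -0.4]
gripper_width: 0.0352
```

>>> play_rows(series=[0,0.04,0,0,0,0.04,0,0,0,0.03,0,0,0,0.02,0,0,0,0.01,0,0])

```text
time_s: 19.3
tcp_pos: [0.6067, -0.2373, 0.172]
eef_rot: [86.6, 90.0, -87.9]
contact_force: [0.1, 0.2, 0.2]
gripper_width: 0.0351
```

```bash
python3 m.py .563 .2085 5.5
python3 - <<'E'
from h import *
for n in ["side","top"]: cv2.imwrite(f"pics/{n}21.png",capture(n)["img"])
c=capture("top"); b=rectsub(c,roi=(180,150,290,250)); print(b[:3],togal(b[0]))
E
```

```text
t 19.3 tcp [ 0.6067 -0.2373  0.172 ] toolhead 95.44 F [0.1 0.2 0.2]
board [0.5632 0.2106] yaw 5.56 gal mm [ -0.2 122.6] gal yaw 0.01 tcp in board -0.1 -450.0
{'near': [171.0, 0.1, 0.8, 118.6], 'far': [164.0, -0.1, -0.8, 119.2], 'lead': [121.0, 0.0, -1.3, 75.5], 'trail': [112.0, 0.1, 1.3, 75.7]}
(array([0.56345343, 0.2075737 ]), (115.80738830566406, 166.00917053222656), 5.512439727783203) [-0.00028457  0.11956171]
```

View pics/side21.png

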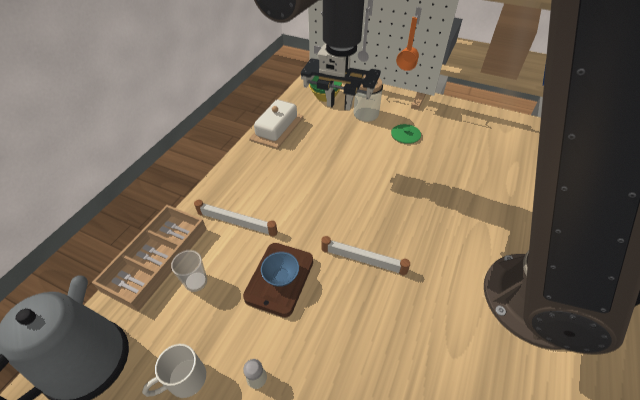

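View pics/top21.png

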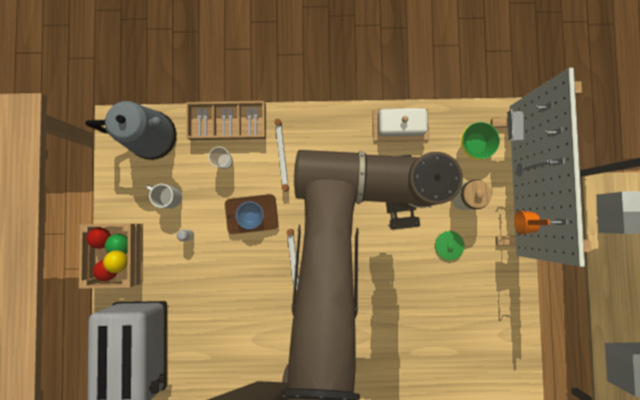

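```bash
python3 -c "
from plant import close_job; print(close_job())"
```

```text
the job is handed in; nothing more can be done
None
```

The board is through the gap, with the bowl still standing on it, and I handed the job in at about 19.5 s. I pushed the trailing end with both fingertips, first straight, then in an arc to line up with the gap, then straight through. After that I backed off and lifted clear.

**Final position:** The two cameras agree to about 3 mm. The side camera puts the board centre at (−0.2, 122.6) mm in the rail's frame, and the top camera at (−0.3, 119.6) mm. The board is square to the gap within about 0.1°. Its trailing end is roughly 35–38 mm past the rail line, about 25 mm clear of the posts.

**Forces and other objects:** The largest force I read was about 4.5 N. In the final pictures the jar, cup lid, tumbler, mug and shaker look unmoved, though I did not measure them again.

**What disagreed:** The fingertips were really about 24–30 mm higher than the reported tool position. On the first approach they passed over the trailing end of the board without touching or moving it. I backed off, lowered by what the side camera showed, and then made contact properly. Near the end the arm hid the trailing edge, so one side-camera fit was wrong by about 15 mm. I used the arm's own position for that stretch and measured again once the view was clear.

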